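# Weigh two sample slugs and stow the heavier

### The job

Stand the two metal slugs in the two cups of the balance, one in each, let go and see which side goes down. Take the slug from the side that dropped, feel for the well in the white slide of the green holder, and press the slug in past the spring catch until it is fully home and upright; leave the other slug standing in its cup. Work gently: do not lean on the balance or force the holder, do not knock a slug over, and leave the bottle, sand timer and slide box where they are.

Things in the scene. Friction and masses are not known exactly. Their poses are not given: they have to be found in the camera images.
- slug_p_center (a point): Centre of a metal slug, 28 mm above its foot. z runs up its axis. Two look-alikes: upright brass cylinders 30 mm in diameter, 56 mm tall, foot edge chamfered 1 mm, standing on the bench at the start. Either may be the heavier: weigh to find out.
- slug_q_center (a point): Centre of a metal slug, 28 mm above its foot. z runs up its axis. Two look-alikes: upright brass cylinders 30 mm in diameter, 56 mm tall, foot edge chamfered 1 mm, standing on the bench at the start. Either may be the heavier: weigh to find out.
- cup_left (a point): Centre of the inner floor of the left cup of the balance (+ y end of the beam): blue, inner diameter 40 mm, outer 47 mm, rim 13 mm above this floor. It is fixed to the beam and tips with it. x across the beam, y along it towards the left cup, z up out of the cup. A slug standing in it has its centre 28 mm above this point along z.
- cup_right (a point): Centre of the inner floor of the right cup of the balance (- y end of the beam): blue, inner diameter 40 mm, outer 47 mm, rim 13 mm above this floor. It is fixed to the beam and tips with it. x across the beam, y along it towards the left cup, z up out of the cup. A slug standing in it has its centre 28 mm above this point along z.
- beam (a joint): Tilt of the balance beam, rad: 0 level, positive with the left cup down, negative with the right cup down; stops at -0.05 and +0.05. It swings freely with light damping and hardly any return to level: even a small difference in weight tips it right over to a stop, in a second or two (several seconds if nearly equal).
- stand: Balance, fixed to the bench; origin under its middle, y along the beam to the left cup. Grey base 130 x 170 x 12 mm and post 80 mm tall; pivot 71 mm up. Cups 100 mm either side; level, their inner floors are 50 mm above the bench, at a stop one is 5 mm lower, the other 5 mm higher. Delicate: more than 25 N on the balance counts as leaning on it.
- keeper_top (a point): Middle of the top face of the green slug holder, 40 mm above the bench, z up. In its middle a white slide, top flush, has a round well 33 mm wide (1 mm chamfer at its mouth), 20 mm deep. The well lies on the holder's y centre line (x = 0), anywhere from -16 to +16 mm along y from this point: not measured, find it by feel or eye.
- keeper: Slug holder, 90 x 156 x 40 mm (x, y, z), fixed; origin under its centre. The white slide (60 x 100 mm) is too stiff to shift (30 N). A sprung brass ball in the well's +x wall, 10 mm down, holds up a slug just dropped in; about 4 to 12 N down passes it. Fully home: slug's foot 20 mm below the top face, 36 mm stand proud. More than 28 N counts as forcing it.
- bottle: Amber bottle with green cap, 42 mm in diameter, 85 mm tall, loose; origin under its centre. Leave alone.
- timer: Orange sand timer, 44 mm in diameter, 85 mm tall, loose; origin under its centre. Leave alone.
- slide_box: Blue box, 54 x 80 x 26 mm (its x, y, z), loose; origin under its centre. Leave alone.
- slug_p: The same slug as point slug_p_center; origin at the middle of its foot. Mass between 85 and 260 g, unknown.
- slug_q: The same slug as point slug_q_center; origin at the middle of its foot. Mass between 85 and 260 g, unknown.

How it is judged:
By the outcome, as a careful person would: the job done as asked, in the order asked, and still so for the second after the job is handed in, with the robot touching nothing.
It also fails if it takes over 72 s, if anything falls off the work surface, if the arm or the gripper's body presses on something with over 40 N, if the wrist force passes 120 N, or if a joint passes its speed limit or range.

### The arm

A 7-joint arm with a two-finger parallel gripper is mounted at the origin on the work surface. World frame = base frame: x ahead of the robot, y to its left, z up, the work surface at z = 0. Lengths are in m, angles in rad, forces in N, time in s.
With the tool pointing down it reaches from about 0.35 to 0.775 m from the base axis. Payload 3.1 kg.
Tool frame: the origin (TCP) lies midway between the tips of the shut fingers; the grasp point (between the pads) lies manip.grasp_offset behind it (manip.grasp_offset is the distance from the TCP to the grasp point, in m); x points along the fingers, y is the direction in which the jaws open and shut, and the axes are right-handed (so a half turn about x gives the same grasp; the last joint's range is limited). The gripper opens to 85 mm and grips with 20 to 120 N. Pads are 22 mm wide; open, the fingers measure 114 mm over their backs; the gripper's body (76 mm by 85 mm) begins 54 mm behind the grasp point. The pads swing forward as they close: fully open they stand 13 mm farther back than shut.
Start: joints at [1.172, 0.311, 0.014, 1.512, -0.004, 1.319, -0.027], TCP at [0.192, -0.515, 0.231] pointing down, gripper open.
Joint ranges: [-2.7, 2.7], [-0.3, 1.91], [-1.27, 1.3], [0.12, 2.57], [-1.44, 4.58], [0.2, 2.03], [-3.05, 3.05]. Speed limits (rad/s): [2.79, 2.79, 3.14, 3.14, 3.14, 3.14, 3.14].

### API

Orientations are given as [roll, pitch, yaw] about the fixed x, y, z axes, in that order (R = Rz(yaw) Ry(pitch) Rx(roll)).
In Python, from workcell import manip gives the robot as it stands.
- The arm moves only by the shell command python3 -m crank 'ROWS' [FORCE]. ROWS is text: rows parted by semicolons, each of 7 numbers parted by spaces: the shift along the world's x, y, z normalised to -1 to 1, where 1 is 7.5 cm, then the turn, a rotation vector about the world's x, y, z normalised to -1 to 1, where 1 is pi rad, then the opening, from 0 (shut) to 1 (fully open). In form: x y z rx ry rz claw; .... A call has 1 to 8 rows; each row shifts and turns the commanded pose from where the row before left it; what a row does not reach is not made up. A row lasts 1/12 s, in which the tool goes at most 41.7 mm and 7.16 degrees, less where a joint would pass 70% of its speed; a pose out of reach is approached as far as the arm can. A call with a number of a shift or a turn outside -1 to 1 is refused whole. A call with a gripper value outside its range is refused whole. The fingers move at their own pace and stop on an object; FORCE is the grip in N (left out, the last holds). Time passes only in rows, so rows that do not move let the fingers close. It gives the time, the measured TCP pose, the force and the opening at its end, in the units of the state.
- manip.state(): the state, without advancing time (a new reading comes with each control period).
- manip.snapshot(name): name is "scene" or "top" or "wrist"; returns (picture, depth): 384x512x3 uint8, red, green, blue; 384x512 float32, m along the optical axis (not along the pixel's ray), 0 where there is no reading.
- manip.get_calibration(name): a dict with "intrinsics" (3x3 intrinsics, pixels), "cam_to_world" (4x4, takes a point from camera to world coordinates). Camera axes: x right, y up, looking along -z (the intrinsics and any distortion apply to the point x, -y, -z); pixel columns grow to the right and rows downward; lengths in m; the calibration is good to about 2 mm. A picture is of the moment at which its call begins: read the wrist's pose just before it. get_calibration takes no time and is no camera call; for the wrist camera it gives the pose at the moment of the call.
- manip.hand_in(): hands the job in, once; it reports no verdict.
The state is a dict: "t": time; "q": joint angles; "qvel": joint speeds; "effort": joint torques, N m; "ee_pos": TCP position; "tcp_rot": TCP orientation; "contact_force": force on the tool from outside, world axes, zero at the start; "ft_torque": the same for the moment, N m; "grip_width": opening from 0.0 (shut) to 1.0 (fully open).
Only numpy, scipy, OpenCV 4.12 (cv2) and the standard library are available. Lean on these libraries where they do the work, as an engineer would, in place of code of your own. Each camera call takes 0.05 s, during which the arm holds its last target. There are 200 camera calls.

## Working session

There is one attempt and no reset: what is moved stays moved. The work goes in short steps, Python scripts to look and compute and a shell command to move; the robot and the scene stay as the last step left them, time stands still between calls to the robot, and variables do not carry over. Pictures are saved under pics/ and viewed, about 8 in all and at most 12, crops included, and the job is handed in when it is done.

```bash
mkdir -p pics; ls
python3 - <<'E'
from workcell import manip
import cv2,numpy as np
print(manip.state()); print(manip.grasp_offset)
for n in("scene","top"):
    p,d=manip.snapshot(n); np.savez(f'pics/{n}0.npz',p=p,d=d); cv2.imwrite(f'pics/{n}0.png',p[:,:,::-1])
    print(n,manip.get_calibration(n))
E
```

```text
pics
{'t': 0.0, 'q': array([ 1.17232885,  0.31174657,  0.01401261,  1.51306792, -0.00438454,
        1.31921376, -0.02722412]), 'qvel': array([-0.0003745 ,  0.00037333, -0.00062947,  0.00045337, -0.00115347,
       -0.00093697, -0.00045943]), 'effort': array([ 7.01641488e-05, -3.79904473e+01,  1.45939062e-01, -2.30585897e+01,
        1.20624370e-02,  1.35885249e-02,  1.59521574e-05]), 'ee_pos': array([ 0.19182279, -0.51467501,  0.23020529]), 'tcp_rot': array([-1.52113393,  1.56839119,  1.97726305]), 'contact_force': array([0.41986391, 1.51060812, 0.57611032]), 'ft_torque': array([ 0.01627062, -0.00911017,  0.01068101]), 'grip_width': 1.0021048167720599}
0.0187
scene {'intrinsics': array([[476.41499215,   0.        , 256.14363655],
       [  0.        , 476.41499215, 185.15667362],
       [  0.        ,   0.        ,   1.        ]]), 'cam_to_world': array([[ 0.29015714, -0.53798348,  0.79144337,  1.44306899],
       [ 0.95680631,  0.17879899, -0.22924354, -0.22950572],
       [-0.01818004,  0.82377467,  0.56662579,  0.69245652],
       [ 0.        ,  0.        ,  0.        ,  1.        ]])}
top {'intrinsics': array([[419.94112833,   0.        , 250.41105997],
       [  0.        , 419.94112833, 192.60695466],
       [  0.        ,   0.        ,   1.        ]]), 'cam_to_world': array([[-1.90507563e-03,  9.93616114e-01, -1.12797999e-01,
         4.77927682e-01],
       [-9.99922683e-01, -5.06688618e-04,  1.24246384e-02,
         1.60329191e-02],
       [ 1.22881675e-02,  1.12812948e-01,  9.93540256e-01,
         9.85718167e-01],
       [ 0.00000000e+00,  0.00000000e+00,  0.00000000e+00,
         1.00000000e+00]])}
```

View pics/top0.png

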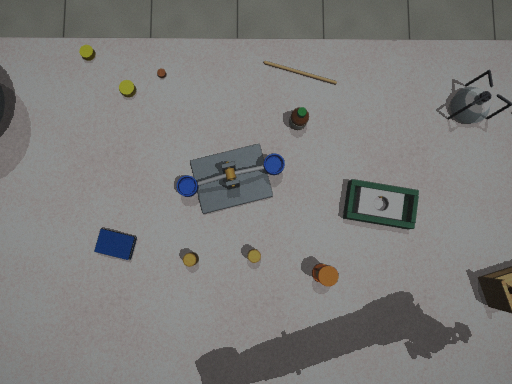

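View pics/scene0.png

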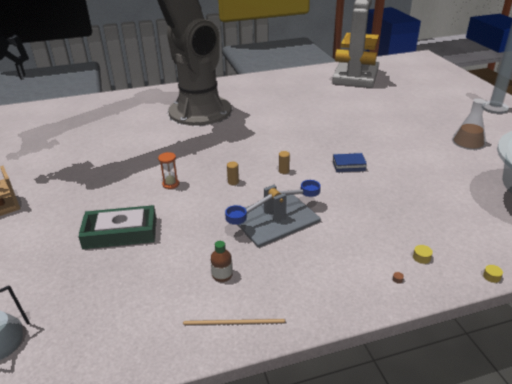

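Top view: slugs at about (190,260) and (254,256), cups at (188,187) and (274,165), keeper at (381,204) with the well visible at about (382,203), bottle (300,117), timer (327,273) and slide box (116,243). The scene view agrees with this.

```bash
cat > h.py <<'E'
import numpy as np,cv2
from workcell import manip
def ray(K,T,uv,z):
    uv=np.atleast_2d(np.asarray(uv,float)); d=np.c_[(uv[:,0]-K[0,2])/K[0,0],-(uv[:,1]-K[1,2])/K[1,1],-np.ones(len(uv))]@T[:3,:3].T
    o=T[:3,3]; return o+d*((z-o[2])/d[:,2])[:,None]
def blobs(p,lo,hi,amin=30):
    m=cv2.inRange(cv2.cvtColor(p,cv2.COLOR_RGB2HSV),lo,hi)
    c,_=cv2.findContours(m,cv2.RETR_EXTERNAL,cv2.CHAIN_APPROX_NONE)
    return [x for x in c if cv2.contourArea(x)>=amin],m
E
python3 - <<'E'
from h import *
f=np.load('pics/top0.npz');p,d=f['p'],f['d'];c=manip.get_calibration('top');K,T=c['intrinsics'],c['cam_to_world']
hsv=cv2.cvtColor(p,cv2.COLOR_RGB2HSV)
for n,uv in dict(slug=(190,258),slug2=(254,256),cup=(188,187),keep=(370,203),green=(350,200)).items(): print(n,hsv[uv[1],uv[0]],d[uv[1],uv[0]])
def show(n,lo,hi,z,a=30):
    for x in blobs(p,lo,hi,a)[0]:
        r=cv2.minAreaRect(x);ctr,rad=cv2.minEnclosingCircle(x); w=ray(K,T,[r[0],ctr],z); b=ray(K,T,cv2.boxPoints(r),z)
        print(n,np.round(ctr,1),round(rad,1),'rect',np.round(w[0,:2],4),'circ',np.round(w[1,:2],4),'box',np.round(b[:,:2],3).tolist())
show('brass',(15,110,80),(30,255,255),.056)
show('blue',(105,150,60),(130,255,255),.063)
show('green',(60,80,20),(95,255,255),.04,100)
w=cv2.inRange(p[180:230,340:422],(190,190,190),(255,255,255))
cs,h=cv2.findContours(w,cv2.RETR_CCOMP,cv2.CHAIN_APPROX_NONE)
for x in cs:
    if cv2.contourArea(x)>20:
        r=cv2.minAreaRect(x+np.array([340,180])); print('white',r,np.round(ray(K,T,[r[0]],.04),4))
cv2.imwrite('pics/crop.png',cv2.resize(p[140:290,150:430,::-1],None,fx=2.8,fy=2.8,interpolation=cv2.INTER_CUBIC))
E
```

```text
slug [ 22 151 142] 0.9181028
slug2 [ 25 142 142] 0.91872734
cup [111 189 140] 0.9430972
keep [105   4 144] 0.9507903
green [ 75 109  77] 0.95265406
brass [328.  275.6] 9.8 rect [ 0.4012 -0.1647] circ [ 0.401  -0.1648] box [[0.422, -0.145], [0.422, -0.185], [0.381, -0.184], [0.381, -0.145]]
brass [189.2 259.4] 6.6 rect [0.437  0.1383] circ [0.4367 0.1385] box [[0.437, 0.157], [0.456, 0.138], [0.437, 0.119], [0.418, 0.139]]
brass [253.6 255.6] 6.6 rect [ 0.4448 -0.0032] circ [ 0.4446 -0.0023] box [[0.445, 0.015], [0.463, -0.003], [0.445, -0.022], [0.426, -0.003]]
brass [230.5 173.2] 6.3 rect [0.6272 0.0496] circ [0.6273 0.0489] box [[0.639, 0.062], [0.643, 0.044], [0.616, 0.037], [0.611, 0.055]]
brass [126.1  86.8] 7.4 rect [0.8265 0.2883] circ [0.827 0.288] box [[0.843, 0.305], [0.843, 0.273], [0.81, 0.272], [0.81, 0.304]]
blue [114. 244.] 20.2 rect [0.4707 0.301 ] circ [0.4705 0.3011] box [[0.455, 0.343], [0.505, 0.333], [0.486, 0.259], [0.437, 0.27]]
blue [186.7 185.6] 10.4 rect [0.5975 0.1447] circ [0.5983 0.1453] box [[0.62, 0.167], [0.62, 0.123], [0.575, 0.122], [0.575, 0.166]]
blue [273.6 163.8] 10.3 rect [ 0.6469 -0.0471] circ [ 0.6474 -0.0473] box [[0.67, -0.026], [0.67, -0.069], [0.624, -0.068], [0.624, -0.026]]
green [382.5 203.5] 38.5 rect [ 0.5597 -0.2952] circ [ 0.5603 -0.2955] box [[0.53, -0.21], [0.616, -0.227], [0.59, -0.381], [0.504, -0.363]]
```

View pics/crop.png

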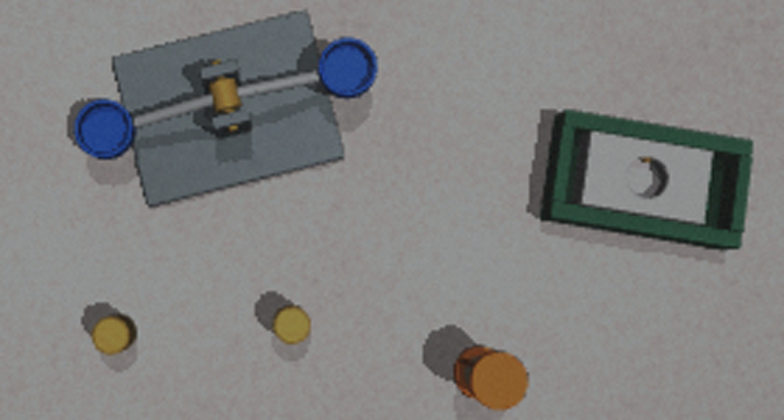

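The crop confirms the layout. The well shows at crop (648,177), which is pixel (381,203) in the full image, with the ball on its upper (+x) wall. Next I work out the first move.

```bash
cat >> h.py <<'E'
from scipy.spatial.transform import Rotation as Ro
def go(xyz,jaw=None,tag=''):
    s=manip.state(); R=Ro.from_euler('xyz',s['tcp_rot']).as_matrix()
    j=np.degrees(np.arctan2(R[1,1],R[0,1])); d=(np.array(xyz)-s['ee_pos'])/.075
    out=f"{tag} t={s['t']:.2f} pos={np.round(s['ee_pos'],4)} F={np.round(s['contact_force'],1)} w={s['grip_width']:.3f} jaw={j:.1f} xaxis={np.round(R[:,0],3)} units={np.round(d,2)}"
    if jaw is not None:
        e=(jaw-j+90)%180-90; down=np.cross(R[:,0],[0,0,-1.]); out+=f" dyaw={e:.1f}deg={e/180:.3f}u tilt_fix={np.round(down/np.pi,4)}"
    print(out)
E
python3 - <<'E'
from h import *
c=manip.get_calibration('top');K,T=c['intrinsics'],c['cam_to_world']
print('well',ray(K,T,[(381.3,203)],.04))
go([.4446,-.0025,.18],14.3)
E
```

```text
well [[ 0.5614112  -0.29276317  0.04      ]]
 t=0.10 pos=[ 0.1919 -0.5148  0.2303] F=[-0.2 -0.7 -0. ] w=1.000 jaw=-69.6 xaxis=[-0.001  0.002 -1.   ] units=[ 3.37  6.83 -0.67] dyaw=83.9deg=0.466u tilt_fix=[-0.0006 -0.0003 -0.    ]
```

```bash
R="x"; python3 -m crank '.21 .427 -.03 0 0 .029 1;.21 .427 -.03 0 0 .029 1;.21 .427 -.03 0 0 .029 1;.21 .427 -.03 0 0 .029 1;.21 .427 -.03 0 0 .029 1;.21 .427 -.03 0 0 .029 1;.21 .427 -.03 0 0 .029 1;.21 .427 -.03 0 0 .029 1' 50 
python3 -m crank '.21 .427 -.03 0 0 .029 1;.21 .427 -.03 0 0 .029 1;.21 .427 -.03 0 0 .029 1;.21 .427 -.03 0 0 .029 1;.21 .427 -.03 0 0 .029 1;.21 .427 -.03 0 0 .029 1;.21 .427 -.03 0 0 .029 1;.21 .427 -.03 0 0 .029 1'
python3 -m crank '0 0 0 0 0 0 1;0 0 0 0 0 0 1;0 0 0 0 0 0 1'
python3 - <<'E'
from h import *
go([.4446,-.0025,.18],14.3)
c=manip.get_calibration('wrist'); p,d=manip.snapshot('wrist'); np.savez('pics/w1.npz',p=p,d=d); cv2.imwrite('pics/w1.png',p[:,:,::-1]);K,T=c['intrinsics'],c['cam_to_world'];print(c)
for x in blobs(p,(15,90,60),(32,255,255),200)[0]:
    ctr,rad=cv2.minEnclosingCircle(x);print(np.round(ctr),rad,ray(K,T,[ctr],.056))
E
```

```text
t: 0.77
ee_pos: [0.3182, -0.2573, 0.2129]
tcp_rot: [-1.347, 1.57, 2.884]
contact_force: [0.2, -0.1, 0.1]
grip_width: 0.999
t: 1.43
ee_pos: [0.4442, -0.0015, 0.195]
tcp_rot: [-0.721, 1.57, -2.044]
contact_force: [1.7, -0.6, 0.0]
grip_width: 0.997
t: 1.68
ee_pos: [0.4435, -0.0037, 0.1948]
tcp_rot: [-1.411, 1.569, -2.739]
contact_force: [-0.1, 0.2, -0.0]
grip_width: 1.003
 t=1.68 pos=[ 0.4435 -0.0037  0.1948] F=[-0.1  0.2 -0. ] w=1.003 jaw=13.9 xaxis=[-0.002 -0.001 -1.   ] units=[ 0.01  0.02 -0.2 ] dyaw=0.4deg=0.002u tilt_fix=[ 0.0002 -0.0005  0.    ]
{'intrinsics': array([[327.83324752,   0.        , 254.90644739],
       [  0.        , 327.83324752, 189.11538711],
       [  0.        ,   0.        ,   1.        ]]), 'cam_to_world': array([[ 0.97066258, -0.22762936, -0.07745344,  0.42368859],
       [ 0.2404416 ,  0.9170142 ,  0.31823386,  0.07850139],
       [-0.00141347, -0.32752073,  0.94484294,  0.33714548],
       [ 0.        ,  0.        ,  0.        ,  1.        ]])}
[176. 324.] 21.54308319091797 [[ 0.40192371 -0.18349293  0.056     ]]
[483. 172.] 19.29453468322754 [[0.64031784 0.04861257 0.056     ]]
[257. 167.] 21.213302612304688 [[0.44354619 0.00440591 0.056     ]]
[292.   2.] 18.66825294494629 [[0.43839551 0.13598528 0.056     ]]
```

View pics/w1.png

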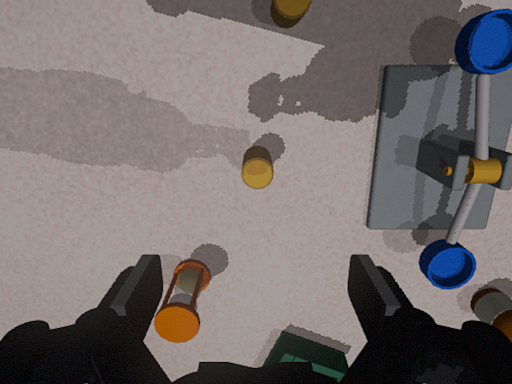

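Wrist view: slug q's top face is at about (258,174). Fingers enter at the bottom, cups are at the right at (490,42) and (447,263). I'll use depth to pick out the points on the top faces.

```bash
cat >> h.py <<'E'
def cloud(d,K,T):
    v,u=np.mgrid[:d.shape[0],:d.shape[1]]
    P=np.stack([(u-K[0,2])/K[0,0]*d,-(v-K[1,2])/K[1,1]*d,-d],-1); return P@T[:3,:3].T+T[:3,3]
def top_circle(p,d,K,T,lo,hi,z0,z1,tag=''):
    P=cloud(d,K,T); m=cv2.inRange(cv2.cvtColor(p,cv2.COLOR_RGB2HSV),lo,hi)
    m=((m>0)&(d>0)&(P[...,2]>z0)&(P[...,2]<z1)).astype(np.uint8)
    n,l,st,_=cv2.connectedComponentsWithStats(m)
    for i in range(1,n):
        if st[i,4]<100: continue
        q=P[l==i]; c,r=cv2.minEnclosingCircle(q[:,:2].astype(np.float32)); print(tag,'n',st[i,4],'mean',np.round(q.mean(0),4),'circ',np.round(c,4),round(r,4),'uv',np.round(np.argwhere(l==i).mean(0)[::-1]))
E
python3 - <<'E'
from h import *
c=manip.get_calibration('wrist');f=np.load('pics/w1.npz');p,d=f['p'],f['d']
K,T=c['intrinsics'],c['cam_to_world']
top_circle(p,d,K,T,(15,70,40),(32,255,255),.052,.062,'slug')
top_circle(p,d,K,T,(105,120,30),(130,255,255),.056,.075,'cup')
top_circle(p,d,K,T,(105,120,30),(130,255,255),.035,.056,'floor')
c=manip.get_calibration('top');f=np.load('pics/top0.npz');p,d=f['p'],f['d']
K,T=c['intrinsics'],c['cam_to_world']
top_circle(p,d,K,T,(15,70,40),(32,255,255),.052,.062,'Tslug')
top_circle(p,d,K,T,(105,120,30),(130,255,255),.056,.075,'Tcup')
top_circle(p,d,K,T,(105,120,30),(130,255,255),.035,.056,'floor')
E
```

```text
slug n 580 mean [0.4387 0.1316 0.0555] circ [0.4379 0.137 ] 0.0146 uv [291.   8.]
slug n 801 mean [ 0.4446 -0.0018  0.0557] circ [ 0.4449 -0.0024] 0.0148 uv [257. 173.]
cup n 796 mean [0.5899 0.1424 0.06  ] circ [0.5987 0.1456] 0.0235 uv [483.  43.]
cup n 969 mean [ 0.6477 -0.0468  0.0622] circ [ 0.6476 -0.0469] 0.0239 uv [450. 266.]
floor n 475 mean [0.5813 0.14   0.0502] circ [0.5924 0.1439] 0.0222 uv [464.  45.]
floor n 1784 mean [0.6037 0.1479 0.0484] circ [0.6009 0.1465] 0.0199 uv [493.  42.]
floor n 221 mean [ 0.6295 -0.0395  0.052 ] circ [ 0.6338 -0.0437] 0.019 uv [430. 251.]
floor n 856 mean [ 0.6542 -0.051   0.0524] circ [ 0.6512 -0.0495] 0.0195 uv [448. 266.]
Tslug n 144 mean [ 0.4445 -0.0027  0.057 ] circ [ 0.4446 -0.0027] 0.0148 uv [254. 256.]
Tslug n 143 mean [0.4372 0.1389 0.0568] circ [0.4372 0.1393] 0.0148 uv [189. 259.]
Tslug n 120 mean [ 0.3928 -0.5569  0.0552] circ [ 0.3917 -0.5504] 0.0224 uv [506. 279.]
Tcup n 124 mean [ 0.6473 -0.0473  0.0643] circ [ 0.6475 -0.0475] 0.0232 uv [274. 164.]
floor n 205 mean [ 0.6491 -0.0482  0.0536] circ [ 0.6498 -0.0489] 0.0198 uv [274. 164.]
floor n 241 mean [0.6004 0.1475 0.049 ] circ [0.6002 0.1475] 0.0197 uv [187. 185.]
```

```bash
python3 -m crank '.016 .017 -.45 0 0 .002 1;0 0 -.45 0 0 0 .8;0 0 -.45 0 0 0 .7;0 0 -.45 0 0 0 .7;0 0 -.35 0 0 0 .7;0 0 -.13 0 0 0 .7;0 0 0 0 0 0 .7;0 0 0 0 0 0 .7' 50; python3 -m crank '0 0 0 0 0 0 0;0 0 0 0 0 0 0;0 0 0 0 0 0 0;0 0 0 0 0 0 0;0 0 0 0 0 0 0;0 0 0 0 0 0 0'
python3 - <<'E'
from h import *
go([.6475,-.047,.20],14)
E
```

```text
t: 2.4
ee_pos: [0.4457, -0.0026, 0.0248]
tcp_rot: [0.559, 1.57, -0.764]
contact_force: [-0.3, 0.4, -0.4]
grip_width: 0.697
t: 2.9
ee_pos: [0.4468, -0.002, 0.026]
tcp_rot: [0.993, 1.567, -0.328]
contact_force: [-1.4, -0.5, 6.7]
grip_width: 0.331
 t=2.90 pos=[ 0.4468 -0.002   0.026 ] F=[-1.4 -0.5  6.7] w=0.331 jaw=14.3 xaxis=[ 0.003 -0.001 -1.   ] units=[ 2.68 -0.6   2.32] dyaw=-0.3deg=-0.002u tilt_fix=[0.0003 0.001  0.    ]
```

```bash
python3 -m crank '0 0 .2 0 0 0 0;0 0 .4 0 0 0 0;0 0 .5 0 0 0 0;0 0 .5 0 0 0 0;.4 -.1 .2 0 0 0 0;.5 -.1 0 0 0 0 0;.5 -.1 0 0 0 0 0;.5 -.1 0 0 0 0 0'; python3 -m crank '.5 -.1 0 0 0 0 0;.28 -.1 0 0 0 0 0;0 0 0 0 0 0 0;0 0 0 0 0 0 0'
python3 - <<'E'
from h import *
go([.6475,-.047,.16],14)
c=manip.get_calibration('wrist'); p,d=manip.snapshot('wrist'); np.savez('pics/w2.npz',p=p,d=d); cv2.imwrite('pics/w2.png',p[:,:,::-1]);K,T=c['intrinsics'],c['cam_to_world']
top_circle(p,d,K,T,(15,50,30),(32,255,255),.052,.062,'slug')
top_circle(p,d,K,T,(15,50,30),(32,255,255),.12,.22,'held')
top_circle(p,d,K,T,(105,120,30),(130,255,255),.056,.075,'cup')
top_circle(p,d,K,T,(105,120,30),(130,255,255),.035,.056,'floor')
E
```

```text
t: 3.57
ee_pos: [0.5895, -0.0327, 0.1605]
tcp_rot: [0.741, 1.568, -0.581]
contact_force: [0.3, 0.1, -0.4]
grip_width: 0.339
t: 3.9
ee_pos: [0.6466, -0.0473, 0.1584]
tcp_rot: [-2.219, 1.569, 2.742]
contact_force: [-0.2, 0.3, -2.9]
grip_width: 0.338
 t=3.90 pos=[ 0.6466 -0.0473  0.1584] F=[-0.2  0.3 -2.9] w=0.338 jaw=14.2 xaxis=[-0.001  0.001 -1.   ] units=[0.01 0.   0.02] dyaw=-0.2deg=-0.001u tilt_fix=[-0.0002 -0.0004 -0.    ]
held n 5831 mean [ 0.6449 -0.0407  0.1786] circ [ 0.6468 -0.0476] 0.0167 uv [254. 269.]
cup n 670 mean [ 0.6479 -0.0389  0.0635] circ [ 0.6485 -0.0459] 0.0232 uv [259. 182.]
floor n 1639 mean [ 0.649  -0.0477  0.0514] circ [ 0.6488 -0.0474] 0.0199 uv [257. 188.]
```

View pics/w2.png

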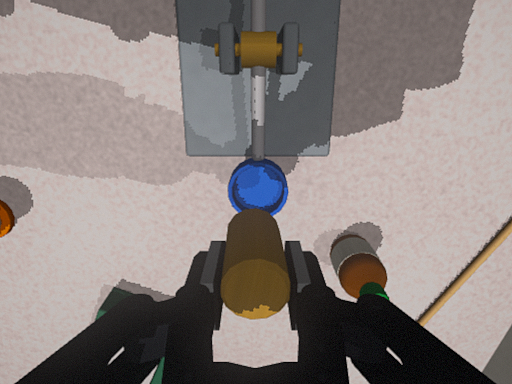

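Slug q is held upright at (255,265), just in front of the right cup at (258,188). I need the height of its foot and the bottle clearance before lowering.

```bash
python3 -m crank '.02 0 -.4 0 0 0 0;0 0 -.4 0 0 0 0;0 0 -.1 0 0 0 0;0 0 0 0 0 0 0;0 0 0 0 0 0 0'
python3 - <<'E'
from h import *
f=np.load('pics/w2.npz');p,d=f['p'],f['d'];c=manip.get_calibration('wrist');K,T=c['intrinsics'],c['cam_to_world'].copy()
T[2,3]+=.1584-manip.state()['ee_pos'][2]; P=cloud(d,K,T)
m=(cv2.inRange(cv2.cvtColor(p,cv2.COLOR_RGB2HSV),(15,50,30),(32,255,255))>0)
print('held z',np.percentile(P[210:320,230:285][m[210:320,230:285]][:,2],[1,5,50,95,99]))
t=np.load('pics/top0.npz');c=manip.get_calibration('top');Q=cloud(t['d'],c['intrinsics'],c['cam_to_world']);print('bottle',Q[112,302],Q[118,300])
go([.648,-.047,.078],14)
E
```

```text
t: 4.37
ee_pos: [0.6474, -0.0464, 0.0927]
tcp_rot: [1.369, 1.571, 0.049]
contact_force: [0.1, 0.4, -0.9]
grip_width: 0.336
held z [0.13593125 0.14585233 0.18723194 0.1888192  0.18929396]
bottle [ 0.75915287 -0.10948115  0.08592867] [ 0.75135672 -0.10747951  0.06636018]
 t=4.37 pos=[ 0.6474 -0.0464  0.0927] F=[ 0.1  0.4 -0.9] w=0.336 jaw=14.4 xaxis=[ 0.  0. -1.] units=[ 0.01 -0.01 -0.2 ] dyaw=-0.4deg=-0.002u tilt_fix=[-0.  0.  0.]
```

```bash
python3 -m crank '0 0 -.1 0 0 0 0;0 0 -.08 0 0 0 0;0 0 0 0 0 0 0;0 0 0 0 0 0 0'; python3 -m crank '0 0 -.03 0 0 0 0;0 0 0 0 0 0 0;0 0 0 0 0 0 0';python3 -m crank '0 0 -.03 0 0 0 0;0 0 0 0 0 0 0;0 0 0 0 0 0 0'
```

```text
t: 4.7
ee_pos: [0.6477, -0.0468, 0.0784]
tcp_rot: [-0.974, 1.571, -2.295]
contact_force: [-0.8, -0.1, -0.8]
grip_width: 0.337
t: 4.95
ee_pos: [0.6479, -0.0467, 0.0761]
tcp_rot: [1.405, 1.571, 0.084]
contact_force: [-0.7, 0.3, -1.6]
grip_width: 0.335
t: 5.2
ee_pos: [0.6477, -0.0467, 0.0736]
tcp_rot: [-1.755, 1.57, -3.075]
contact_force: [-0.5, -0.5, -1.5]
grip_width: 0.336
```

```bash
python3 -m crank '0 0 -.025 0 0 0 0;0 0 0 0 0 0 0;0 0 0 0 0 0 0';python3 -m crank '0 0 -.015 0 0 0 0;0 0 0 0 0 0 0;0 0 0 0 0 0 0';python3 - <<'E'
from h import *
s=[manip.state()['contact_force'][2]];print(s)
E
```

```text
t: 5.45
ee_pos: [0.6478, -0.0467, 0.0718]
tcp_rot: [-2.214, 1.571, 2.749]
contact_force: [0.0, 0.1, -1.9]
grip_width: 0.334
t: 5.7
ee_pos: [0.648, -0.0468, 0.0715]
tcp_rot: [0.82, 1.57, -0.501]
contact_force: [-1.8, -0.5, 3.1]
grip_width: 0.332
[np.float64(3.0834403318569117)]
```

Contact at the stop, with only 3 N. I release and lift.

```bash
python3 -m crank '0 0 0 0 0 0 .38;0 0 0 0 0 0 .45;0 0 0 0 0 0 .55;0 0 0 0 0 0 .62;0 0 0 0 0 0 .62;0 0 .2 0 0 0 .62;0 0 .4 0 0 0 .62;0 0 .5 0 0 0 .62';python3 -m crank '-.1 .1 .5 0 0 0 .62;-.3 .35 .2 0 0 0 1;-.35 .4 0 0 0 0 1;-.35 .4 0 0 0 0 1;-.35 .4 0 0 0 0 1;-.35 .4 0 0 0 0 1;-.35 .4 0 0 0 0 1;0 0 0 0 0 0 1';python3 - <<'E'
from h import *
go([.4375,.138,.18],14)
c=manip.get_calibration('wrist'); p,d=manip.snapshot('wrist'); np.savez('pics/w3.npz',p=p,d=d); cv2.imwrite('pics/w3.png',p[:,:,::-1]);K,T=c['intrinsics'],c['cam_to_world']
top_circle(p,d,K,T,(15,50,30),(32,255,255),.045,.065,'slug')
top_circle(p,d,K,T,(15,50,30),(32,255,255),.09,.12,'incup')
top_circle(p,d,K,T,(105,120,30),(130,255,255),.056,.075,'cup')
top_circle(p,d,K,T,(105,120,30),(130,255,255),.035,.056,'floor')
E
```

```text
t: 6.37
ee_pos: [0.6454, -0.047, 0.1508]
tcp_rot: [-1.856, 1.564, 3.107]
contact_force: [0.7, 0.0, 0.3]
grip_width: 0.62
t: 7.03
ee_pos: [0.4798, 0.1465, 0.2067]
tcp_rot: [-2.852, 1.566, 2.125]
contact_force: [-0.1, 0.6, 0.9]
grip_width: 0.999
 t=7.03 pos=[0.4798 0.1465 0.2067] F=[-0.1  0.6  0.9] w=0.999 jaw=15.2 xaxis=[-0.003  0.004 -1.   ] units=[-0.56 -0.11 -0.36] dyaw=-1.2deg=-0.007u tilt_fix=[-0.0014 -0.0008 -0.    ]
slug n 802 mean [0.4374 0.1414 0.0552] circ [0.4372 0.14  ] 0.0149 uv [209. 166.]
slug n 163 mean [ 0.6382 -0.0377  0.0587] circ [ 0.642  -0.0407] 0.0131 uv [347. 359.]
cup n 940 mean [0.6006 0.1477 0.0646] circ [0.5986 0.148 ] 0.0237 uv [380. 206.]
cup n 158 mean [ 0.6335 -0.0367  0.0581] circ [ 0.6432 -0.0437] 0.022 uv [343. 357.]
floor n 928 mean [0.6021 0.1456 0.0547] circ [0.6003 0.1472] 0.0195 uv [377. 205.]
floor n 300 mean [ 0.6346 -0.031   0.0491] circ [ 0.642  -0.0373] 0.0216 uv [344. 347.]
```

View pics/w3.png

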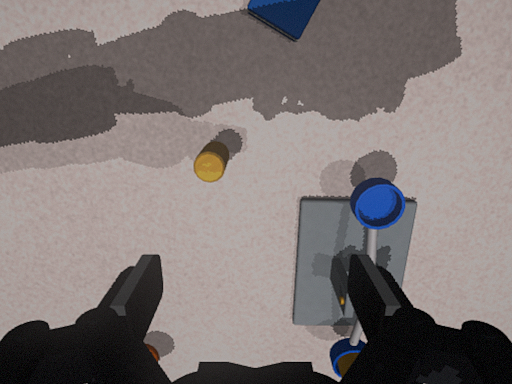

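Slug p stands at (209,166). The left cup at (378,204) is up, and slug q stays in the right cup at (347,360). I go for slug p.

```bash
python3 -m crank '-.3 -.05 -.3 0 0 -.006 1;-.27 -.046 -.4 0 0 0 .8;0 0 -.5 0 0 0 .7;0 0 -.5 0 0 0 .7;0 0 -.4 0 0 0 .7;0 0 -.24 0 0 0 .7;0 0 0 0 0 0 .7;0 0 0 0 0 0 .7'
python3 - <<'E'
from h import *
go([.4373,.1393,.025],14)
E
```

```text
t: 7.75
ee_pos: [0.4438, 0.1293, 0.0298]
tcp_rot: [-1.649, 1.569, -2.989]
contact_force: [0.8, -0.5, -0.1]
grip_width: 0.698
 t=7.75 pos=[0.4438 0.1293 0.0298] F=[ 0.8 -0.5 -0.1] w=0.698 jaw=13.2 xaxis=[-0.002 -0.    -1.   ] units=[-0.09  0.13 -0.06] dyaw=0.8deg=0.004u tilt_fix=[ 0.0001 -0.0006  0.    ]
```

```bash
python3 -m crank '-.045 .065 0 0 0 0.004 .7;-.045 .065 -.06 0 0 0 .7;0 0 0 0 0 0 .7;0 0 0 0 0 0 .7'; python3 -m crank '0 0 0 0 0 0 0;0 0 0 0 0 0 0;0 0 0 0 0 0 0;0 0 0 0 0 0 0;0 0 0 0 0 0 0;0 0 0 0 0 0 0' 50
python3 - <<'E'
from h import *
go([.599,.147,.16],14)
E
```

```text
t: 8.08
ee_pos: [0.4374, 0.1404, 0.0266]
tcp_rot: [1.524, 1.569, 0.198]
contact_force: [-0.2, 0.3, 0.1]
grip_width: 0.7
t: 8.58
ee_pos: [0.4374, 0.1395, 0.0263]
tcp_rot: [0.76, 1.57, -0.568]
contact_force: [-2.3, -1.3, 5.2]
grip_width: 0.337
 t=8.58 pos=[0.4374 0.1395 0.0263] F=[-2.3 -1.3  5.2] w=0.337 jaw=14.0 xaxis=[ 0.001 -0.    -1.   ] units=[2.15 0.1  1.78] dyaw=0.0deg=0.000u tilt_fix=[0.0001 0.0002 0.    ]
```

```bash
python3 -m crank '0 0 .2 0 0 0 0;0 0 .4 0 0 0 0;0 0 .5 0 0 0 0;0 0 .5 0 0 0 0;.4 .02 .18 0 0 0 0;.5 .02 0 0 0 0 0;.5 .02 0 0 0 0 0;.5 .02 0 0 0 0 0'; python3 -m crank '.25 .02 0 0 0 0 0;0 0 0 0 0 0 0;0 0 0 0 0 0 0;0 0 0 0 0 0 0;0 0 0 0 0 0 0'
python3 - <<'E'
from h import *
go([.599,.147,.16],14)
c=manip.get_calibration('wrist'); p,d=manip.snapshot('wrist'); np.savez('pics/w4.npz',p=p,d=d); K,T=c['intrinsics'],c['cam_to_world']
top_circle(p,d,K,T,(15,50,30),(32,255,255),.12,.22,'held')
P=cloud(d,K,T);m=cv2.inRange(cv2.cvtColor(p,cv2.COLOR_RGB2HSV),(15,50,30),(32,255,255))>0;print('top z',np.percentile(P[210:320,230:285][m[210:320,230:285]][:,2],[50,99]))
top_circle(p,d,K,T,(105,120,30),(130,255,255),.056,.075,'cup')
top_circle(p,d,K,T,(105,120,30),(130,255,255),.035,.06,'floor')
E
```

```text
t: 9.25
ee_pos: [0.5811, 0.1447, 0.1592]
tcp_rot: [0.157, 1.57, -1.17]
contact_force: [-0.8, 0.5, -0.8]
grip_width: 0.333
t: 9.67
ee_pos: [0.5968, 0.1474, 0.159]
tcp_rot: [-1.542, 1.569, -2.868]
contact_force: [0.0, -0.7, -1.6]
grip_width: 0.332
 t=9.67 pos=[0.5968 0.1474 0.159 ] F=[ 0.  -0.7 -1.6] w=0.332 jaw=14.0 xaxis=[-0.002 -0.    -1.   ] units=[ 0.03 -0.01  0.01] dyaw=-0.0deg=-0.000u tilt_fix=[ 0.0001 -0.0005  0.    ]
held n 5946 mean [0.5954 0.1539 0.1783] circ [0.597  0.1469] 0.0167 uv [255. 268.]
top z [0.18718761 0.18939991]
cup n 885 mean [0.5995 0.1535 0.0656] circ [0.5989 0.1484] 0.0235 uv [260. 186.]
floor n 1655 mean [0.5996 0.1464 0.055 ] circ [0.5994 0.1472] 0.02 uv [258. 190.]
floor n 469 mean [ 0.643  -0.0264  0.0504] circ [ 0.646  -0.0362] 0.0215 uv [258. 359.]
```

```bash
python3 -m crank '.03 0 -.4 0 0 0 0;0 0 -.4 0 0 0 0;0 0 -.18 0 0 0 0;0 0 -.05 0 0 0 0;0 0 0 0 0 0 0;0 0 0 0 0 0 0'; python3 -m crank '0 0 -.015 0 0 0 0;0 0 0 0 0 0 0;0 0 0 0 0 0 0'
python3 - <<'E'
from h import *
go([.599,.1473,.081],14)
E
```

```text
t: 10.22
ee_pos: [0.601, 0.1476, 0.0834]
tcp_rot: [1.637, 1.569, 0.311]
contact_force: [0.7, 0.5, -0.7]
grip_width: 0.335
t: 10.47
ee_pos: [0.6013, 0.1475, 0.0821]
tcp_rot: [1.587, 1.569, 0.26]
contact_force: [0.5, 0.2, -2.3]
grip_width: 0.334
 t=10.47 pos=[0.6013 0.1475 0.0821] F=[ 0.5  0.2 -2.3] w=0.334 jaw=14.0 xaxis=[ 0.002  0.001 -1.   ] units=[-0.03 -0.   -0.01] dyaw=0.0deg=0.000u tilt_fix=[-0.0002  0.0007  0.    ]
```

```bash
python3 -m crank '-.025 0 -.02 0 0 0 0;0 0 0 0 0 0 0;0 0 0 0 0 0 0'; python3 -m crank '0 0 -.012 0 0 0 0;0 0 0 0 0 0 0;0 0 0 0 0 0 0'
```

```text
t: 10.72
ee_pos: [0.5993, 0.1473, 0.08]
tcp_rot: [1.546, 1.569, 0.219]
contact_force: [0.8, -0.1, -0.5]
grip_width: 0.329
t: 10.97
ee_pos: [0.5989, 0.1471, 0.0786]
tcp_rot: [1.281, 1.571, -0.046]
contact_force: [0.9, 0.2, 1.1]
grip_width: 0.334
```

Touching. I release, lift and let the beam settle.

```bash
python3 -m crank '0 0 0 0 0 0 .38;0 0 0 0 0 0 .45;0 0 0 0 0 0 .55;0 0 0 0 0 0 .62;0 0 0 0 0 0 .62;0 0 .2 0 0 0 .62;0 0 .4 0 0 0 .62;0 0 .5 0 0 0 .62';python3 -m crank '-.3 -.3 .3 0 0 0 .62;-.4 -.3 .2 0 0 0 .62;-.4 -.3 .1 0 0 0 .62;-.3 -.3 0 0 0 0 .62;-.2 0 0 0 0 0 .62;0 0 0 0 0 0 .62;0 0 0 0 0 0 .62;0 0 0 0 0 0 .62';python3 - <<'E'
from h import *
def look(n):
    c=manip.get_calibration('top'); p,d=manip.snapshot('top'); K,T=c['intrinsics'],c['cam_to_world']
    top_circle(p,d,K,T,(15,50,30),(32,255,255),.085,.125,n+' slug'); return p,d
p,d=look('a')
E
python3 -m crank '0 0 0 0 0 0 .62;0 0 0 0 0 0 .62;0 0 0 0 0 0 .62;0 0 0 0 0 0 .62;0 0 0 0 0 0 .62;0 0 0 0 0 0 .62;0 0 0 0 0 0 .62;0 0 0 0 0 0 .62';python3 -m crank '0 0 0 0 0 0 .62;0 0 0 0 0 0 .62;0 0 0 0 0 0 .62;0 0 0 0 0 0 .62;0 0 0 0 0 0 .62;0 0 0 0 0 0 .62;0 0 0 0 0 0 .62;0 0 0 0 0 0 .62'
python3 - <<'E'
from h import *
c=manip.get_calibration('top'); p,d=manip.snapshot('top'); K,T=c['intrinsics'],c['cam_to_world']
top_circle(p,d,K,T,(15,50,30),(32,255,255),.085,.125,'b slug'); cv2.imwrite('pics/t2.png',cv2.resize(p[100:300,150:430,::-1],None,fx=2.8,fy=2.8))
go([.599,.147,.16],14)
E
```

```text
t: 11.63
ee_pos: [0.5964, 0.1461, 0.1589]
tcp_rot: [-1.552, 1.564, -2.878]
contact_force: [1.2, -0.3, 0.3]
grip_width: 0.615
t: 12.3
ee_pos: [0.4796, 0.0578, 0.2063]
tcp_rot: [1.757, 1.569, 0.43]
contact_force: [-0.8, 0.7, -0.3]
grip_width: 0.62
a slug n 165 mean [ 0.6452 -0.0487  0.1036] circ [ 0.6465 -0.049 ] 0.015 uv [275. 161.]
a slug n 169 mean [0.5972 0.1439 0.1076] circ [0.5987 0.145 ] 0.0152 uv [184. 183.]
a slug n 229 mean [ 0.4031 -0.159   0.0867] circ [ 0.4036 -0.1583] 0.0206 uv [328. 276.]
a slug n 147 mean [ 0.3656 -0.5334  0.0903] circ [ 0.3614 -0.5315] 0.0334 uv [506. 294.]
t: 13.02
ee_pos: [0.4787, 0.0571, 0.206]
tcp_rot: [0.628, 1.571, -0.699]
contact_force: [-0.6, -0.1, 0.7]
grip_width: 0.617
t: 13.68
ee_pos: [0.4787, 0.0571, 0.206]
tcp_rot: [1.253, 1.571, -0.074]
contact_force: [-1.5, -0.6, -0.6]
grip_width: 0.621
b slug n 167 mean [ 0.6452 -0.0484  0.1038] circ [ 0.6465 -0.0492] 0.015 uv [275. 161.]
b slug n 169 mean [0.5971 0.144  0.1075] circ [0.5984 0.145 ] 0.0151 uv [184. 183.]
b slug n 237 mean [ 0.4038 -0.1588  0.0868] circ [ 0.4039 -0.159 ] 0.0206 uv [328. 275.]
b slug n 146 mean [ 0.3658 -0.5331  0.0904] circ [ 0.3602 -0.5348] 0.0344 uv [506. 293.]
 t=13.73 pos=[0.4787 0.0571 0.206 ] F=[-0.7  0.7 -0.5] w=0.619 jaw=14.0 xaxis=[ 0. -0. -1.] units=[ 1.6   1.2  -0.61] dyaw=0.0deg=0.000u tilt_fix=[0. 0. 0.]
```

View pics/t2.png

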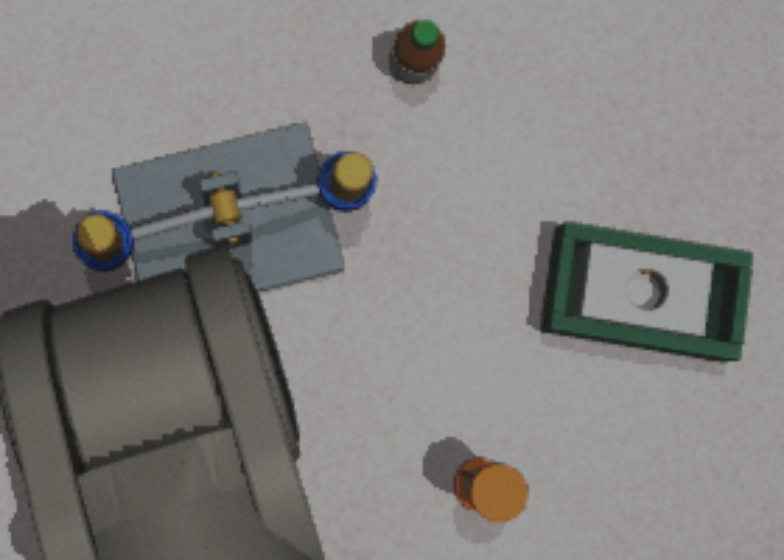

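Both slugs stand in their cups, at crop (103,237) and (350,175). The right side seems lower, but the 3.7 mm difference is less than the full 10 mm of a stop, so I check with median top-face heights and let more time pass.

```bash
cat >> h.py <<'E'
def tops(n='top',boxes=None):
    c=manip.get_calibration(n); p,d=manip.snapshot(n); P=cloud(d,c['intrinsics'],c['cam_to_world'])
    for t,xy in dict(L=(.5985,.146),R=(.6475,-.048)).items():
        r=np.hypot(P[...,0]-xy[0],P[...,1]-xy[1]); m=(r<.012)&(P[...,2]>.09)&(P[...,2]<.13)
        rim=(r<.026)&(r>.018)&(P[...,2]>.055)&(P[...,2]<.075)
        print(n,t,'top',m.sum(),np.round(np.percentile(P[m][:,2],[25,50,75]),4) if m.sum() else '', 'rim',rim.sum(),np.round(np.percentile(P[rim][:,2],[50,90]),4) if rim.sum() else '')
    return p,d
E
python3 -c "
from h import *
tops();tops('scene')"
python3 -m crank '0 0 0 0 0 0 .62;0 0 0 0 0 0 .62;0 0 0 0 0 0 .62;0 0 0 0 0 0 .62;0 0 0 0 0 0 .62;0 0 0 0 0 0 .62;0 0 0 0 0 0 .62;0 0 0 0 0 0 .62';python3 -m crank '0 0 0 0 0 0 .62;0 0 0 0 0 0 .62;0 0 0 0 0 0 .62;0 0 0 0 0 0 .62;0 0 0 0 0 0 .62;0 0 0 0 0 0 .62;0 0 0 0 0 0 .62;0 0 0 0 0 0 .62'
python3 -c "
from h import *
tops();p,d=tops('scene')"
```

```text
top L top 100 [0.1079 0.109  0.1101] rim 105 [0.0655 0.0676]
top R top 98 [0.1048 0.1057 0.1064] rim 87 [0.0614 0.0643]
scene L top 51 [0.1071 0.1081 0.1091] rim 111 [0.0618 0.0654]
scene R top 62 [0.1036 0.1043 0.1052] rim 94 [0.0599 0.0625]
t: 14.5
ee_pos: [0.4787, 0.0571, 0.206]
tcp_rot: [0.342, 1.571, -0.985]
contact_force: [-0.2, 0.4, 0.1]
grip_width: 0.62
t: 15.17
ee_pos: [0.4787, 0.0571, 0.206]
tcp_rot: [-2.256, 1.571, 2.701]
contact_force: [-0.3, -0.3, 0.2]
grip_width: 0.619
top L top 101 [0.108  0.109  0.1099] rim 106 [0.0646 0.0674]
top R top 98 [0.1048 0.1056 0.1067] rim 85 [0.0621 0.0649]
scene L top 58 [0.1062 0.1078 0.1087] rim 112 [0.061  0.0654]
scene R top 62 [0.1039 0.1048 0.1053] rim 93 [0.0603 0.0624]
```

The heights are not at a stop and may be drifting, so the weights look nearly equal. I'll wait longer and measure again.

```bash
Z='' ; for i in 1 2 3; do python3 -m crank '0 0 0 0 0 0 .62;0 0 0 0 0 0 .62;0 0 0 0 0 0 .62;0 0 0 0 0 0 .62;0 0 0 0 0 0 .62;0 0 0 0 0 0 .62;0 0 0 0 0 0 .62;0 0 0 0 0 0 .62' | head -1;python3 -m crank '0 0 0 0 0 0 .62;0 0 0 0 0 0 .62;0 0 0 0 0 0 .62;0 0 0 0 0 0 .62;0 0 0 0 0 0 .62;0 0 0 0 0 0 .62;0 0 0 0 0 0 .62;0 0 0 0 0 0 .62'|head -1
python3 -c "
from h import *
tops();tops('scene')"; done
```

```text
t: 15.93
t: 16.6
top L top 99 [0.1071 0.1084 0.1094] rim 107 [0.0643 0.0668]
top R top 100 [0.1051 0.106  0.1071] rim 90 [0.0628 0.0652]
scene L top 52 [0.1066 0.1075 0.1083] rim 109 [0.0613 0.0653]
scene R top 59 [0.1045 0.1053 0.1059] rim 101 [0.0601 0.063 ]
t: 17.37
t: 18.03
top L top 101 [0.1064 0.1076 0.1087] rim 101 [0.0647 0.0666]
top R top 100 [0.1054 0.1069 0.1077] rim 92 [0.0629 0.065 ]
scene L top 50 [0.106  0.1069 0.1075] rim 100 [0.0618 0.0643]
scene R top 58 [0.1054 0.1058 0.1063] rim 105 [0.0612 0.0633]
t: 18.8
t: 19.47
top L top 100 [0.1064 0.1074 0.1081] rim 103 [0.0637 0.066 ]
top R top 98 [0.1064 0.1074 0.1084] rim 88 [0.0638 0.066 ]
scene L top 57 [0.1051 0.1062 0.1072] rim 97 [0.0606 0.064 ]
scene R top 63 [0.1053 0.1061 0.1068] rim 110 [0.0616 0.0637]
```

The left side is sinking, slowly but steadily. I wait for it to reach the stop.

```bash
for i in 1 2; do python3 -m crank '0 0 0 0 0 0 .62;0 0 0 0 0 0 .62;0 0 0 0 0 0 .62;0 0 0 0 0 0 .62;0 0 0 0 0 0 .62;0 0 0 0 0 0 .62;0 0 0 0 0 0 .62;0 0 0 0 0 0 .62' | head -1;python3 -m crank '0 0 0 0 0 0 .62;0 0 0 0 0 0 .62;0 0 0 0 0 0 .62;0 0 0 0 0 0 .62;0 0 0 0 0 0 .62;0 0 0 0 0 0 .62;0 0 0 0 0 0 .62;0 0 0 0 0 0 .62'|head -1
python3 -m crank '0 0 0 0 0 0 .62;0 0 0 0 0 0 .62;0 0 0 0 0 0 .62;0 0 0 0 0 0 .62;0 0 0 0 0 0 .62;0 0 0 0 0 0 .62;0 0 0 0 0 0 .62;0 0 0 0 0 0 .62' | head -1
python3 -c "
from h import *
tops();tops('scene')"; done
```

```text
t: 20.23
t: 20.9
t: 21.57
top L top 102 [0.105  0.1063 0.1072] rim 95 [0.0628 0.0653]
top R top 102 [0.1073 0.1082 0.1093] rim 97 [0.0644 0.0667]
scene L top 50 [0.1041 0.1052 0.106 ] rim 100 [0.0599 0.0626]
scene R top 58 [0.1066 0.1074 0.108 ] rim 115 [0.0618 0.0647]
t: 22.33
t: 23.0
t: 23.67
top L top 101 [0.104  0.1052 0.1064] rim 88 [0.0617 0.064 ]
top R top 97 [0.1083 0.1093 0.1101] rim 105 [0.0653 0.0676]
scene L top 53 [0.1031 0.1039 0.1045] rim 85 [0.0596 0.0619]
scene R top 62 [0.1075 0.1082 0.109 ] rim 133 [0.062  0.0657]
```

Left keeps dropping. While it swings the rest of the way, I use the time to look at the holder with the wrist camera.

```bash
python3 -m crank '.1 -.38 0 0 0 -.0131 .62;.1 -.38 0 0 0 -.0131 .62;.1 -.38 0 0 0 -.0131 .62;.1 -.38 0 0 0 -.0131 .62;.1 -.38 0 0 0 -.0131 .62;.1 -.38 0 0 0 -.0131 .62;.1 -.38 0 0 0 -.0131 .62;.1 -.38 0 0 0 -.0131 .62'; python3 -m crank '.1 -.38 0 0 0 -.0131 .62;.1 -.38 0 0 0 -.0131 .62;0 0 0 0 0 0 .62;0 0 0 0 0 0 .62;0 0 0 0 0 0 .62;0 0 0 0 0 0 .62;0 0 0 0 0 0 .62;0 0 0 0 0 0 .62' | head -2
python3 - <<'E'
from h import *
go([.561,-.2935,.16],-9.6)
c=manip.get_calibration('wrist'); p,d=manip.snapshot('wrist');K,T=c['intrinsics'],c['cam_to_world'];np.savez('pics/w5.npz',p=p,d=d,K=K,T=T);cv2.imwrite('pics/w5.png',p[:,:,::-1])
tops();P=cloud(d,K,T);hsv=cv2.cvtColor(p,cv2.COLOR_RGB2HSV)
m=((hsv[...,1]<40)&(hsv[...,2]>60)&(np.abs(P[...,2]-.04)<.006)&(d>0)).astype(np.uint8)
cs,h=cv2.findContours(m,cv2.RETR_CCOMP,cv2.CHAIN_APPROX_NONE)
for i,x in enumerate(cs):
    if cv2.contourArea(x)>150:
        r=cv2.minAreaRect(x);e=cv2.fitEllipse(x);print(h[0][i],cv2.contourArea(x),r,'rect',ray(K,T,[r[0]],.04)[0],'ell',e,ray(K,T,[e[0]],.04)[0],ray(K,T,cv2.boxPoints(r),.04)[:,:2].round(4).tolist())
E
```

```text
t: 24.43
ee_pos: [0.5389, -0.1725, 0.206]
tcp_rot: [0.063, 1.571, -1.596]
contact_force: [0.5, -0.3, -0.5]
grip_width: 0.623
t: 25.1
ee_pos: [0.5539, -0.2265, 0.2063]
 t=25.10 pos=[ 0.5539 -0.2265  0.2063] F=[0.8 0.4 0.5] w=0.618 jaw=-9.5 xaxis=[ 0.  0. -1.] units=[ 0.1  -0.89 -0.62] dyaw=-0.1deg=-0.001u tilt_fix=[-0.0001  0.0001  0.    ]
top L top 102 [0.1028 0.1045 0.1052] rim 87 [0.0605 0.0631]
top R top 101 [0.1091 0.1102 0.1113] rim 113 [0.0663 0.0689]
[ 6  1  3 -1] 313.5 ((495.22271728515625, 342.6702880859375), (14.868417739868164, 31.719289779663086), 82.40535736083984) rect [ 0.80059036 -0.48631574  0.04      ] ell ((495.6601257324219, 342.9525451660156), (13.093546867370605, 33.54616928100586), 89.54364776611328) [ 0.80113426 -0.48683707  0.04      ] [[0.7806, -0.475], [0.8167, -0.4748], [0.8209, -0.4978], [0.7841, -0.4981]]
[42 14 16 -1] 5122.0 ((274.5, 221.49996948242188), (60.99999237060547, 88.99998474121094), -0.0) rect [ 0.56462158 -0.28666405  0.04      ] ell ((273.5444641113281, 220.5856475830078), (67.4124755859375, 107.20793914794922), 1.921897053718567) [ 0.56380064 -0.28547967  0.04      ] [[0.5243, -0.3335], [0.542, -0.2342], [0.6012, -0.2442], [0.5895, -0.3444]]
[31 29 -1 15] 697.0 ((273.0768737792969, 223.38461303710938), (31.063213348388672, 29.399110794067383), 33.690067291259766) rect [ 0.56285933 -0.28853338  0.04      ] ell ((272.94512939453125, 223.31492614746094), (27.58613395690918, 32.264713287353516), 86.72270965576172) [ 0.56273664 -0.28843263  0.04      ] [[0.5407, -0.289], [0.5615, -0.2649], [0.5849, -0.2881], [0.5643, -0.3133]]
```

View pics/w5.png

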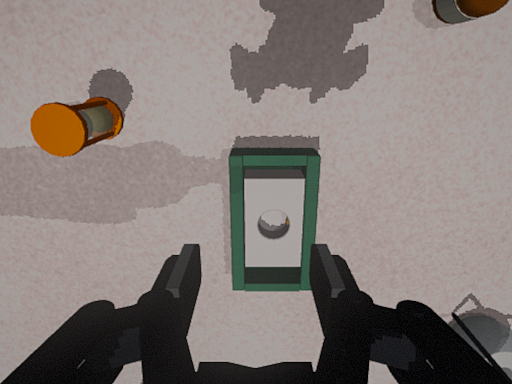

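The well shows clearly at (273,223), which puts it at about (.5627,-.2884). Returning to the left cup.

```bash
python3 -m crank '.05 .413 0 0 0 .0109 .62;.05 .413 0 0 0 .0109 .62;.05 .413 0 0 0 .0109 .62;.05 .413 0 0 0 .0109 .62;.05 .413 0 0 0 .0109 .62;.05 .413 0 0 0 .0109 .62;.05 .413 0 0 0 .0109 .62;.05 .413 0 0 0 .0109 .62' | head -2; python3 -m crank '.05 .413 0 0 0 .0109 .62;.05 .413 0 0 0 .0109 .62;.05 .413 0 0 0 .0109 .62;.05 .413 0 0 0 .0109 .62;0 0 0 -.0154 -.0039 0 .62;0 0 0 0 0 0 .62;0 0 0 0 0 0 .62;0 0 0 0 0 0 .62' | head -2
python3 -m crank '0 0 0 0 0 0 .62;0 0 0 0 0 0 .62;0 0 0 0 0 0 .62;0 0 0 0 0 0 .62;0 0 0 0 0 0 .62;0 0 0 0 0 0 .62;0 0 0 0 0 0 .62;0 0 0 0 0 0 .62'|head -1
python3 - <<'E'
from h import *
go([.598,.145,.16],14)
tops('wrist');tops('scene')
E
python3 -m crank '0 0 0 0 0 0 .62;0 0 0 0 0 0 .62;0 0 0 0 0 0 .62;0 0 0 0 0 0 .62;0 0 0 0 0 0 .62;0 0 0 0 0 0 .62;0 0 0 0 0 0 .62;0 0 0 0 0 0 .62'|head -1
python3 - <<'E'
from h import *
tops('scene')
c=manip.get_calibration('wrist'); p,d=tops('wrist');K,T=c['intrinsics'],c['cam_to_world']
top_circle(p,d,K,T,(15,50,30),(32,255,255),.096,.12,'slug top')
top_circle(p,d,K,T,(105,120,30),(130,255,255),.05,.075,'cup')
E
```

```text
t: 25.87
ee_pos: [0.5836, 0.0216, 0.2063]
t: 26.53
ee_pos: [0.5991, 0.1418, 0.206]
t: 27.2
 t=27.20 pos=[0.5987 0.1439 0.206 ] F=[ 0.7 -0.   0.1] w=0.620 jaw=13.9 xaxis=[ 0.012 -0.048 -0.999] units=[-0.01  0.02 -0.61] dyaw=0.1deg=0.000u tilt_fix=[0.0154 0.0039 0.    ]
wrist L top 678 [0.1007 0.1012 0.1017] rim 416 [0.0575 0.0587]
wrist R top 60 [0.1098 0.1102 0.1105] rim 555 [0.0647 0.0677]
scene L top 56 [0.1007 0.1017 0.1021] rim 68 [0.0576 0.06  ]
scene R top 68 [0.1096 0.1104 0.1113] rim 161 [0.0641 0.0684]
t: 27.97
scene L top 52 [0.0995 0.1005 0.1015] rim 60 [0.0579 0.0602]
scene R top 69 [0.1101 0.111  0.1122] rim 170 [0.0641 0.0691]
wrist L top 676 [0.1004 0.1009 0.1014] rim 412 [0.0572 0.0585]
wrist R top 53 [0.1101 0.1104 0.1107] rim 570 [0.0647 0.068 ]
slug top n 1049 mean [0.598  0.1495 0.1005] circ [0.5981 0.1483] 0.0152 uv [255. 174.]
slug top n 464 mean [ 0.6442 -0.0356  0.1054] circ [ 0.6465 -0.043 ] 0.0146 uv [256. 358.]
cup n 398 mean [0.5979 0.1563 0.057 ] circ [0.5994 0.1474] 0.0233 uv [257. 151.]
cup n 285 mean [ 0.6501 -0.0398  0.065 ] circ [ 0.648  -0.0452] 0.0234 uv [260. 331.]
```

The beam is now at the stop: left slug top at 0.101, right at 0.111. Left (slug p) is the heavier. I grip it with the tool tilted to match.

```bash
python3 -m crank '0 .04 -.45 0 0 0 .62;0 0 -.5 0 0 0 .62;0 0 -.45 0 0 0 .62;0 0 -.3 0 0 0 .62;0 0 -.11 0 0 0 .62;0 0 0 0 0 0 .62;0 0 0 0 0 0 .62;0 0 0 0 0 0 .62'; python3 -c "
from h import *
go([.5984,.147,.0705])"; python3 -m crank '0 0 0 0 0 0 .45;0 0 0 0 0 0 .4;0 0 0 0 0 0 .3;0 0 0 0 0 0 0;0 0 0 0 0 0 0;0 0 0 0 0 0 0' 40
```

```text
t: 28.73
ee_pos: [0.6004, 0.1477, 0.0727]
tcp_rot: [0.095, 1.521, -1.233]
contact_force: [-0.2, -0.3, 1.0]
grip_width: 0.62
 t=28.73 pos=[0.6004 0.1477 0.0727] F=[-0.2 -0.3  1. ] w=0.620 jaw=13.9 xaxis=[ 0.016 -0.047 -0.999] units=[-0.03 -0.01 -0.03]
t: 29.23
ee_pos: [0.5996, 0.1472, 0.072]
tcp_rot: [0.059, 1.521, -1.269]
contact_force: [-0.6, -0.5, 6.0]
grip_width: 0.335
```

```bash
python3 -m crank '0 0 .1 0 0 0 0;0 0 .2 0 0 0 0;0 0 .4 0 0 0 0;0 0 .5 0 0 0 0;0 0 .5 0 0 0 0;0 0 0 .0154 .0039 0 0;-.1 -.2 0 0 0 -.011 0;-.1 -.4 0 0 0 -.012 0'|head -2; python3 -m crank '-.1 -.43 0 0 0 -.012 0;-.1 -.43 0 0 0 -.012 0;-.1 -.43 0 0 0 -.012 0;0 -.43 0 0 0 -.012 0;0 -.43 0 0 0 -.012 0;0 -.43 0 0 0 -.012 0;0 -.43 0 0 0 -.012 0;0 -.43 0 0 0 -.012 0'; python3 -m crank '0 -.43 0 0 0 -.012 0;0 -.43 0 0 0 -.012 0;0 -.43 0 0 0 0 0;0 -.43 0 0 0 0 0;0 0 0 0 0 0 0;0 0 0 0 0 0 0;0 0 0 0 0 0 0;0 0 0 0 0 0 0'
python3 - <<'E'
from h import *
go([.562,-.289,.16],-9.6)
c=manip.get_calibration('wrist'); p,d=manip.snapshot('wrist');K,T=c['intrinsics'],c['cam_to_world'];np.savez('pics/w6.npz',p=p,d=d,K=K,T=T);cv2.imwrite('pics/w6.png',p[:,:,::-1])
top_circle(p,d,K,T,(15,50,30),(32,255,255),.1,.25,'held')
P=cloud(d,K,T);hsv=cv2.cvtColor(p,cv2.COLOR_RGB2HSV)
m=((hsv[...,1]<40)&(hsv[...,2]>60)&(np.abs(P[...,2]-.04)<.006)&(d>0)).astype(np.uint8)
cs,h=cv2.findContours(m,cv2.RETR_CCOMP,cv2.CHAIN_APPROX_NONE)
for i,x in enumerate(cs):
    if cv2.contourArea(x)>150:
        e=cv2.fitEllipse(x);print(h[0][i],cv2.contourArea(x),'ell',e,ray(K,T,[e[0]],.04)[0])
E
```

```text
t: 29.9
ee_pos: [0.583, 0.1063, 0.1986]
t: 30.57
ee_pos: [0.5604, -0.1577, 0.1975]
tcp_rot: [-1.556, 1.57, 3.024]
contact_force: [1.1, 0.8, -2.3]
grip_width: 0.337
t: 31.23
ee_pos: [0.5616, -0.283, 0.1976]
tcp_rot: [-2.866, 1.569, 1.643]
contact_force: [-0.3, 0.2, -1.2]
grip_width: 0.333
 t=31.23 pos=[ 0.5616 -0.283   0.1976] F=[-0.3  0.2 -1.2] w=0.333 jaw=-11.7 xaxis=[-0.     0.002 -1.   ] units=[ 0.01 -0.08 -0.5 ] dyaw=2.1deg=0.011u tilt_fix=[-0.0006 -0.     -0.    ]
held n 6075 mean [ 0.563  -0.2763  0.2152] circ [ 0.5624 -0.2828] 0.0164 uv [255. 266.]
[ 9  1  3 -1] 481.5 ell ((477.985595703125, 325.8885192871094), (23.024127960205078, 39.99900436401367), 3.8327276706695557) [ 0.7717116  -0.51266585  0.04      ]
[11  2 10 -1] 220.0 ell ((501.0441589355469, 302.8481750488281), (13.761529922485352, 24.43537712097168), 84.90736389160156) [ 0.79606971 -0.48575751  0.04      ]
[47 24 26 -1] 5626.5 ell ((257.4032897949219, 169.97508239746094), (72.95504760742188, 116.70044708251953), 177.43307495117188) [ 0.56408234 -0.28326092  0.04      ]
[33 31 -1 25] 875.5 ell ((257.29046630859375, 175.8409881591797), (32.25568389892578, 34.73558044433594), 87.10305786132812) [ 0.56281609 -0.28892909  0.04      ]
```

View pics/w6.png

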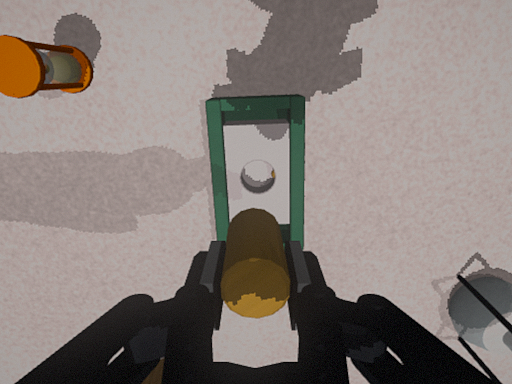

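The well is at (257,175), which is (.5628,-.2889) and agrees with the earlier look. The held slug is upright. Lowering to just above the mouth.

```bash
python3 -m crank '.01 -.077 -.3 0 0 .011 0;0 0 -.45 0 0 0 0;0 0 -.45 0 0 0 0;0 0 -.3 0 0 0 0;0 0 -.15 0 0 0 0;0 0 0 0 0 0 0;0 0 0 0 0 0 0;0 0 0 0 0 0 0'
python3 - <<'E'
from h import *
f=np.load('pics/w6.npz');P=cloud(f['d'],f['K'],f['T']);m=cv2.inRange(cv2.cvtColor(f['p'],cv2.COLOR_RGB2HSV),(15,50,30),(32,255,255))>0;print('top z',np.percentile(P[210:320,230:285][m[210:320,230:285]][:,2],[50,99]))
go([.5623,-.2888,.07],-9.6)
E
```

```text
t: 31.95
ee_pos: [0.5639, -0.291, 0.0764]
tcp_rot: [1.366, 1.566, -0.375]
contact_force: [-0.1, 0.7, -1.2]
grip_width: 0.34
top z [0.22504447 0.22748999]
 t=31.95 pos=[ 0.5639 -0.291   0.0764] F=[-0.1  0.7 -1.2] w=0.340 jaw=-9.8 xaxis=[ 0.004 -0.002 -1.   ] units=[-0.02  0.03 -0.09] dyaw=0.2deg=0.001u tilt_fix=[0.0005 0.0013 0.    ]
```

```bash
python3 -m crank '-.02 .03 -.09 0 0 0 0;0 0 0 0 0 0 0;0 0 0 0 0 0 0;0 0 0 0 0 0 0'
python3 -c "
from h import *
go([.5623,-.2888,.066],-9.6)"
```

```text
t: 32.28
ee_pos: [0.5607, -0.2888, 0.0678]
tcp_rot: [1.141, 1.57, -0.601]
contact_force: [0.0, -1.0, -2.7]
grip_width: 0.336
 t=32.28 pos=[ 0.5607 -0.2888  0.0678] F=[ 0.  -1.  -2.7] w=0.336 jaw=-9.8 xaxis=[ 0.001 -0.    -1.   ] units=[ 0.02  0.   -0.02] dyaw=0.2deg=0.001u tilt_fix=[0.0002 0.0002 0.    ]
```

Foot at about 0.042. Now feeling downward in 1.5 mm steps.

```bash
python3 -m crank '.018 0 -.02 0 0 0 0;0 0 0 0 0 0 0;0 0 0 0 0 0 0'; python3 -m crank '0 0 -.02 0 0 0 0;0 0 0 0 0 0 0;0 0 0 0 0 0 0'; python3 -m crank '0 0 -.02 0 0 0 0;0 0 0 0 0 0 0;0 0 0 0 0 0 0'
```

```text
t: 32.53
ee_pos: [0.5622, -0.2889, 0.066]
tcp_rot: [1.332, 1.57, -0.411]
contact_force: [0.0, -0.1, -1.2]
grip_width: 0.34
t: 32.78
ee_pos: [0.5622, -0.2892, 0.0644]
tcp_rot: [1.074, 1.57, -0.669]
contact_force: [0.5, -0.8, -1.6]
grip_width: 0.338
t: 33.03
ee_pos: [0.5621, -0.2892, 0.0628]
tcp_rot: [0.96, 1.57, -0.782]
contact_force: [1.1, -2.2, -2.3]
grip_width: 0.339
```

The slug is 3 mm inside the mouth with no resistance. Continuing, watching the forces.

```bash
python3 -m crank '0 -.007 -.03 0 0 0 0;0 0 0 0 0 0 0;0 0 0 0 0 0 0'; python3 -m crank '0 0 -.03 0 0 0 0;0 0 0 0 0 0 0;0 0 0 0 0 0 0'; python3 -m crank '0 0 -.02 0 0 0 0;0 0 0 0 0 0 0;0 0 0 0 0 0 0'
```

```text
t: 33.28
ee_pos: [0.5619, -0.2894, 0.0604]
tcp_rot: [1.199, 1.57, -0.543]
contact_force: [2.3, -1.2, -2.0]
grip_width: 0.336
t: 33.53
ee_pos: [0.5619, -0.2894, 0.0581]
tcp_rot: [1.146, 1.57, -0.597]
contact_force: [1.2, -0.7, -2.7]
grip_width: 0.337
t: 33.78
ee_pos: [0.5619, -0.2894, 0.0568]
tcp_rot: [1.002, 1.57, -0.741]
contact_force: [1.0, -2.1, 0.2]
grip_width: 0.338
```

```bash
python3 -m crank '.004 -.005 -.02 0 0 0 0;0 0 0 0 0 0 0;0 0 0 0 0 0 0'; python3 -m crank '0 0 -.02 0 0 0 0;0 0 0 0 0 0 0;0 0 0 0 0 0 0'; python3 -m crank '0 0 -.015 0 0 0 0;0 0 0 0 0 0 0;0 0 0 0 0 0 0'
```

```text
t: 34.03
ee_pos: [0.5619, -0.2896, 0.0552]
tcp_rot: [-1.615, 1.57, 2.926]
contact_force: [1.2, -1.4, -0.3]
grip_width: 0.337
t: 34.28
ee_pos: [0.5619, -0.2896, 0.0536]
tcp_rot: [-1.619, 1.57, 2.922]
contact_force: [0.8, -2.2, 0.5]
grip_width: 0.339
t: 34.53
ee_pos: [0.5619, -0.2896, 0.0525]
tcp_rot: [-1.637, 1.57, 2.903]
contact_force: [-0.1, -1.0, 0.7]
grip_width: 0.338
```

```bash
python3 -m crank '0 -.004 -.02 0 0 0 0;0 0 0 0 0 0 0;0 0 0 0 0 0 0'; python3 -m crank '0 0 -.02 0 0 0 0;0 0 0 0 0 0 0;0 0 0 0 0 0 0'; python3 -m crank '0 0 -.02 0 0 0 0;0 0 0 0 0 0 0;0 0 0 0 0 0 0';python3 -m crank '0 0 -.015 0 0 0 0;0 0 0 0 0 0 0;0 0 0 0 0 0 0'
```

```text
t: 34.78
ee_pos: [0.5619, -0.2896, 0.0507]
tcp_rot: [-2.064, 1.57, 2.477]
contact_force: [0.4, -1.2, -0.5]
grip_width: 0.337
t: 35.03
ee_pos: [0.5619, -0.2897, 0.0493]
tcp_rot: [-2.044, 1.57, 2.497]
contact_force: [-1.0, -1.6, -0.5]
grip_width: 0.334
t: 35.28
ee_pos: [0.5619, -0.2897, 0.0477]
tcp_rot: [-2.007, 1.57, 2.534]
contact_force: [-1.0, -1.3, -0.3]
grip_width: 0.334
t: 35.53
ee_pos: [0.5619, -0.2897, 0.0471]
tcp_rot: [-1.812, 1.57, 2.729]
contact_force: [-1.1, -0.2, 1.2]
grip_width: 0.336
```

```bash
python3 -m crank '0 0 -.015 0 0 0 0;0 0 0 0 0 0 0;0 0 0 0 0 0 0'; python3 -m crank '0 0 -.015 0 0 0 0;0 0 0 0 0 0 0;0 0 0 0 0 0 0'
python3 - <<'E'
from h import *
go([0,0,0])
for n in('top','scene','wrist'):
    c=manip.get_calibration(n);p,d=manip.snapshot(n);P=cloud(d,c['intrinsics'],c['cam_to_world'])
    r=np.hypot(P[...,0]-.5625,P[...,1]+.289);hs=cv2.cvtColor(p,cv2.COLOR_RGB2HSV);m=(r<.012)&(hs[...,1]>50)&(P[...,2]>.06)&(P[...,2]<.09);print(n,m.sum(),np.percentile(P[m][:,2],[25,50,75,95]) if m.sum() else '')
E
```

```text
t: 35.78
ee_pos: [0.5619, -0.2898, 0.0471]
tcp_rot: [-1.036, 1.57, -2.779]
contact_force: [-4.3, 1.3, 6.3]
grip_width: 0.336
t: 36.03
ee_pos: [0.5619, -0.2898, 0.047]
tcp_rot: [-0.383, 1.57, -2.126]
contact_force: [-6.6, 1.6, 11.2]
grip_width: 0.336
 t=36.03 pos=[ 0.5619 -0.2898  0.047 ] F=[-6.6  1.6 11.2] w=0.336 jaw=-9.8 xaxis=[-0.    -0.001 -1.   ] units=[-7.49  3.86 -0.63]
top 40 [0.0758692  0.07694846 0.07800277 0.07923195]
scene 10 [0.07472335 0.07643468 0.07742873 0.07824409]
wrist 2255 [0.07545465 0.07581534 0.07617852 0.0766895 ]
```

It bottomed at 11 N with the slug top at 0.0758 (home is 0.076). I relax, release and retreat.

```bash
python3 -m crank '0 0 .026 0 0 0 .335;0 0 0 0 0 0 .37;0 0 0 0 0 0 .45;0 0 0 0 0 0 .55;0 0 0 0 0 0 .62;0 0 0 0 0 0 .62;0 0 .2 0 0 0 .62;0 0 .4 0 0 0 .62'; python3 -m crank '0 0 .5 0 0 0 .62;-.15 .1 .5 0 0 0 .62;-.3 .1 .1 0 0 0 .62;-.3 .1 0 0 0 0 .62;-.3 .1 0 0 0 0 .62;0 0 0 0 0 0 .62;0 0 0 0 0 0 .62;0 0 0 0 0 0 .62'
python3 - <<'E'
from h import *
go([0,0,0])
im=[]
for n in('top','scene'):
    c=manip.get_calibration(n);p,d=tops(n);P=cloud(d,c['intrinsics'],c['cam_to_world'])
    r=np.hypot(P[...,0]-.5625,P[...,1]+.2895);hs=cv2.cvtColor(p,cv2.COLOR_RGB2HSV);m=(r<.02)&(hs[...,1]>50)&(P[...,2]>.065)&(P[...,2]<.1)
    q=P[m];A=np.c_[q[:,:2]-q[:,:2].mean(0),np.ones(len(q))];k=np.linalg.lstsq(A,q[:,2],rcond=None)[0];print(n,m.sum(),np.percentile(q[:,2],[25,50,75]),'slope',k[:2],q.mean(0))
    im.append(cv2.resize(p[100:300,100:430,::-1] if n=='top' else p[120:320,60:390,::-1],None,fx=1.45,fy=1.45))
cv2.imwrite('pics/f.png',np.vstack(im))
c=manip.get_calibration('wrist');p,d=manip.snapshot('wrist');top_circle(p,d,c['intrinsics'],c['cam_to_world'],(15,50,30),(32,255,255),.068,.095,'home')
E
```

```text
t: 36.85
ee_pos: [0.5588, -0.2886, 0.0876]
tcp_rot: [-1.862, 1.561, 2.679]
contact_force: [-0.0, -0.0, 0.3]
grip_width: 0.62
t: 37.52
ee_pos: [0.4841, -0.2602, 0.1745]
tcp_rot: [1.379, 1.569, -0.363]
contact_force: [0.6, -0.1, 0.5]
grip_width: 0.619
 t=37.52 pos=[ 0.4841 -0.2602  0.1745] F=[ 0.6 -0.1  0.5] w=0.619 jaw=-9.8 xaxis=[ 0.002 -0.001 -1.   ] units=[-6.45  3.47 -2.33]
top L top 0  rim 168 [0.0671 0.0704]
top R top 100 [0.1011 0.1023 0.1038] rim 85 [0.0592 0.0616]
top 163 [0.07588637 0.07713735 0.07837338] slope [ 0.05905324 -0.13781796] [ 0.56004281 -0.28820064  0.0764642 ]
scene L top 0  rim 201 [0.063  0.0685]
scene R top 61 [0.1004 0.1012 0.1018] rim 60 [0.0574 0.0592]
scene 132 [0.07137803 0.0755109  0.07706619] slope [-0.22288165  0.00386616] [ 0.56745329 -0.28909442  0.07433347]
home n 3286 mean [ 0.4053 -0.1576  0.0848] circ [ 0.405  -0.1579] 0.0213 uv [111.  71.]
home n 1092 mean [ 0.5605 -0.2872  0.0755] circ [ 0.5615 -0.2889] 0.0153 uv [355. 207.]
```

View pics/f.png

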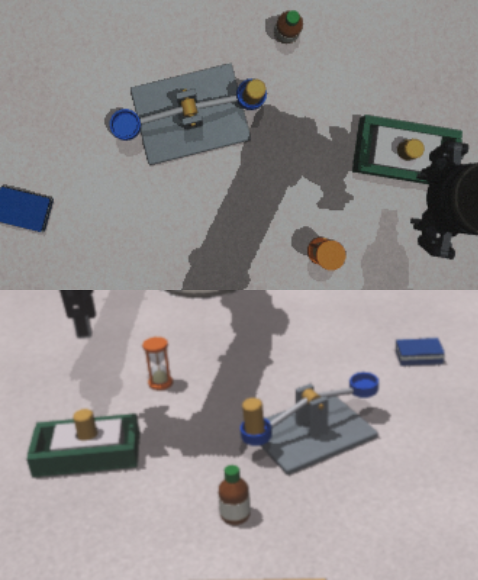

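Slug p stands in the well (at (412,148) in the top half of the picture), slug q is upright in the right cup at (255,90), and nothing else is disturbed. One last tilt and height check on the interior of the top faces.

Run:
```python
from h import *
c=manip.get_calibration('wrist');p,d=manip.snapshot('wrist');P=cloud(d,c['intrinsics'],c['cam_to_world'])
r=np.hypot(P[...,0]-.5615,P[...,1]+.2889)
for n,m in dict(slug=(r<.011)&(P[...,2]>.07)&(P[...,2]<.09),slide=(r>.022)&(r<.029)&(abs(P[...,2]-.04)<.005)).items():
    q=P[m];k=np.linalg.lstsq(np.c_[q[:,:2]-q[:,:2].mean(0),np.ones(len(q))],q[:,2],rcond=None)[0];print(n,m.sum(),k.round(4))
go([0,0,0])
```

```text
slug 555 [-0.0077  0.0022  0.0762]
slide 1041 [ 0.0006 -0.0001  0.0399]
 t=37.72 pos=[ 0.4843 -0.26    0.1741] F=[ 0.4 -0.2  0.2] w=0.622 jaw=-9.8 xaxis=[ 0.001  0.    -1.   ] units=[-6.46  3.47 -2.32]
```

The top face is 36.3 mm above the slide with a slope under 0.5°, so the slug is fully home and upright.

```bash
python3 -c "
from workcell import manip
print(manip.hand_in())"
```

```text
the job is handed in; nothing more can be done
None
```

The job is done and handed in at about 38 s. The heavier slug is pressed home in the holder, and the other still stands in its cup.

- **Weighing:** I stood slug q in the right cup and slug p in the left cup and let go. The two are nearly equal, so the beam took about 16 s to reach its stop, with the left side down. Slug p is the heavier.
- **Fitting:** I found the well by camera and felt the slug in. It bottomed at about 11 N upward, with side forces under 7 N, below the holder's 28 N limit. I did not see a separate force peak for the spring catch; it was probably passed between readings.
- **Last checks:** The top face of slug p is 36.3 mm above the slide (36 mm expected), with a slope under 0.5°. Slug q is upright in the right cup, now down at its stop. The robot touches nothing.
- **Bystanders:** The bottle, timer and slide box look undisturbed in the final pictures.
- **Disagreement:** Rougher plane fits from the top and scene cameras showed some slope on slug p's top. They were contaminated by pixels from its side, so I went by the close wrist measurement.

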